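Light the specimen: aim the bench lamp and start its spring-return timer

TASK

Swivel and tilt the bench lamp, by pushing the handle on the back of its head, until the lamp points at the middle of the specimen dish. Then push the lever on the sloped timer box clockwise, all the way to its stop, press it firmly against the stop, with about 18 N, for a second (the spring alone takes only about 6 N; more than 35 N would break it), and let it spring fully back; the lamp must stay aimed. Leave the dish and everything else on the bench where it is.

Things in the scene. Friction and masses are not known exactly. Their poses are not given: they have to be found in the camera images.
- lamp: bench lamp, fixed to the bench: grey round foot (124 mm diameter, 22 mm high) with a steel column; origin under the middle of the foot, z up along the column; at swivel 0 the boom points along this body's -x
- lamp_column (a point): point on the column's axis at boom height, 213 mm above the bench; the boom swivels about the vertical through it
- lamp_swivel (a joint): swivel of the boom about the column (rad), positive counter-clockwise from above, -1.4 to 1.4, 0 = boom along the lamp body's -x; a stiff joint (0.22 N m) that stays where it is left
- lamp_pivot (a point): middle of the tilt hinge at the boom's end, 150 mm from the column axis, 213 mm above the bench; axes turn with the lamp head: z along the handle, the lamp shines along -z through this point, y is the hinge axis, -x points outward from the column when the tilt is 0. The white conical shade hangs from 8 to 70 mm below (92 mm wide at its mouth)
- lamp_tilt (a joint): tilt of the head about the point lamp_pivot's y axis (rad), 0 = shining straight down with the handle upright; positive leans the handle inward to the column (+x of the pivot) and the beam outward; -0.75 to 0.75; stiff (0.10 N m), stays where it is left
- lamp_handle (a point): middle of the ball (21 mm) that ends the black upright handle on the head's back, 80 mm above the hinge along the handle; the handle below it is a 17 mm round bar free from 16 to 80 mm above the hinge
- dish: white round dish, 96 mm wide, 16 mm high, loose, with a lump of copper ore in it (26 mm high); origin under its middle
- dish_middle (a point): middle of the dish, 12 mm above its underside: what the lamp must point at
- timer: lamp timer, fixed to the bench: a box 185 mm deep, 170 mm wide, about 60 mm high in front and 135 mm at the back; origin under its middle. Its flat top face slopes down to the front (-x of the body): the face normal leans 0.42 rad from vertical towards the body's -x
- lever_axis (a point): where the lever's turning axis meets the sloped face, 100 mm above the bench; its z is the face normal and the turning axis; its x and y turn with the lever: at joint 0 x points straight up the slope, and the lever then points 0.95 rad counter-clockwise from it
- lever_tip (a point): middle of the outer end of the black lever, 85 mm from its axis and 26 mm above the face. The lever is a bar 14 mm thick standing 11 to 41 mm above the face, from the round hub (48 mm diameter, 44 mm high) to this end
- timer_lever (a joint): turn of the lever (rad), clockwise seen looking at the face, 0 = at rest to the left of straight uphill; a spring drives it back to 0. The stop is at about 1.9; the spring's torque there is 0.35 N m, so about 6 N at 60 mm from the axis
- amber_bottle: amber glass bottle with black cap, 52 mm diameter, 125 mm tall; bystander, loose
- beaker: glass beaker, 66 mm wide, 85 mm tall; bystander, loose
- tub: white tub, 84 mm diameter, 75 mm tall; bystander, loose
- beaker_b: glass beaker, 72 mm wide, 100 mm tall; bystander, loose
- pen: blue pen lying on the bench, 120 mm long, 12 mm thick; origin on its middle; bystander, loose
- jar: small capped jar, 60 mm diameter, 70 mm tall; bystander, loose
Not all that is in view belongs to the job. There is more than one size of the timer; the one meant has the size given above.

How it is judged:
By the outcome, as a careful person would: the job done as asked, in the order asked, and still so for the second after the job is handed in, with the robot touching nothing.
It also fails if it takes over 72 s, if anything falls off the work surface, if the arm or the gripper's body presses on something with over 40 N, if the wrist force passes 120 N, or if a joint passes its speed limit or range.

ROBOT

A 6-joint arm with a two-finger parallel gripper is mounted at the origin on the work surface. World frame = base frame: x ahead of the robot, y to its left, z up, the work surface at z = 0. Lengths are in m, angles in degrees, forces in N, time in s.
With the tool pointing down it reaches from about 0.3 to 0.75 m from the base axis. Payload 8.5 kg.
Tool frame: the origin (TCP) lies midway between the tips of the shut fingers; the grasp point (between the pads) lies 19 mm behind it (env.grasp_offset is the distance from the TCP to the grasp point, in m); z points along the fingers, y is the line along which they close (so a half turn about z gives the same grasp; the last joint's range is limited). The gripper opens to 85 mm and grips with 20 to 120 N. Pads are 22 mm wide; open, the fingers measure 114 mm over their backs; the gripper's body (76 mm by 85 mm) begins 54 mm behind the grasp point. The pads swing forward as they close: fully open they stand 13 mm farther back than shut.
Start: joints at [-84.872, 21.807, 74.336, -0, 83.858, -12.336], TCP at [0.165, -0.525, 0.231] pointing down, gripper open.
Joint ranges: [-178.18, 178.18], [-50.72, 133.34], [12.68, 142.11], [-81.47, 261.47], [9.98, 163.14], [-165.26, 165.26]. Speed limits (degrees/s): [136.94, 136.94, 180, 180, 180, 180].

INTERFACE

Orientations are given as a 3x3 rotation matrix whose columns are the frame's x, y, z axes.
In Python, from rig import env gives the robot as it stands.
- The arm moves only by the tool servo_tool, never from a script. Its argument "deltas" is text: rows parted by semicolons, each of 7 numbers parted by spaces: the opening, from 0 (shut) to 1 (fully open), then the shift along the tool's x, y, z in mm, then the turn, a rotation vector about the tool's x, y, z in rad. A call has 1 to 8 rows; each row shifts and turns the commanded pose from where the row before left it, along the tool's axes as they then stand; what a row does not reach is not made up. A row lasts 1/12 s, in which the tool goes at most 41.7 mm and 7.16 degrees, less where a joint would pass 70% of its speed; a pose out of reach is approached as far as the arm can. A call is refused whole if a number of a shift passes 41.7 or a number of a turn 0.125, either way. A call with a gripper value outside its range is refused whole. The fingers move at their own pace and stop on an object; "newtons" is the grip in N (left out, the last holds). Time passes only in rows, so rows that do not move let the fingers close. It gives the time, the measured TCP pose, the force, the opening and the grip force at its end, in the units of the state.
- env.observe(): the state, without advancing time (a new reading comes with each control period).
- env.get_image(name): name is "side" or "top" or "wrist"; returns a dict with "img" (400x640x3 uint8, red, green, blue), "depth" (400x640 float32, m along the optical axis (not along the pixel's ray), 0 where there is no reading), "camera_matrix" (3x3 intrinsics, pixels), "D" ([k1, k2, p1, p2, k3] as OpenCV has them; the pictures are not rectified), "world_to_cam" (4x4, takes a point from world to camera coordinates). Camera axes: x right, y down, z forward; pixel columns grow to the right and rows downward; lengths in m; the calibration is good to about 2 mm. A picture is of the moment at which its call begins.
- env.close_job(): hands the job in; it is judged then, once.
Trained networks look in a picture, given as the dict that the camera call returned (one of the last four; its "shot" number tells which), for a name from the list of things; names that differ only in an ending like _2 or _b are one class to them, and where a whole thing is asked for, a point or a joint stands for the part that bears it (a point fixed in the world has none). Each returns a list of dicts, best first, with "conf" (0 to 1); they miss things now and then, are a little off and sometimes report something else, mostly with a low value. They report only what shows in the picture. A call takes as long as a camera call. They do not tell look-alikes from the thing itself.
- env.spot_in(name, picture): "bbox" ([centre column, centre row, width, height] in pixels, round what is visible of it).
- env.spot_point(name, picture): "uv" ([column, row] in pixels: a listed point, or the origin of a listed thing).
The state is a dict: "time_s": time; "q": joint angles; "qvel": joint speeds; "joint_efforts": joint torques, N m; "position": TCP position; "tool_rot": TCP orientation; "ft_force": force on the tool from outside, world axes, zero at the start; "wrist_torque": the same for the moment, N m; "grip_width": finger opening in m; "gripper_force": force on a finger pad.
Only numpy, scipy, OpenCV 4.12 (cv2) and the standard library are available. Lean on these libraries where they do the work, as an engineer would, in place of code of your own. Each camera call takes 0.05 s, during which the arm holds its last target. There are 200 camera calls.

## Working session

There is one attempt and no reset: what is moved stays moved. The work goes in short steps, Python scripts to look and compute and a tool call to move; the robot and the scene stay as the last step left them, time stands still between calls to the robot, and variables do not carry over. Pictures are saved under pics/ and viewed, at most 10 in all, crops included, and the job is handed in when it is done.

Besides the shell and the picture viewer there is one more tool, called after "Request:" by a JSON object that holds its "api" and its "payload", one argument or row to a line. servo_tool: Moves the arm, as the interface text tells. Its arguments: {"type":"object","properties":{"deltas":{"type":"string"},"newtons":{"type":"number"}},"required":["deltas"]}

```bash
mkdir -p pics; ls; cat > h.py <<'E'
import numpy as np,cv2,json
from rig import env
def pt(p,uv,depth=None,z=None):
    K=np.array(p["camera_matrix"]);D=np.array(p["D"]);T=np.linalg.inv(np.array(p["world_to_cam"]))
    n=cv2.undistortPoints(np.array([[uv]],float),K,D)[0,0];r=np.array([n[0],n[1],1.])
    if z is not None:
        d=T[:3,:3]@r;s=(z-T[2,3])/d[2];return T[:3,3]+s*d
    if depth is None:
        u,v=int(round(uv[0])),int(round(uv[1]));w=p["depth"][max(0,v-1):v+2,max(0,u-1):u+2];w=w[w>0]
        depth=np.median(w) if len(w) else np.nan
    return T[:3,:3]@(r*depth)+T[:3,3]
def proj(p,X):
    W=np.array(p["world_to_cam"]);r,_=cv2.Rodrigues(W[:3,:3])
    return cv2.projectPoints(np.array(X,float).reshape(-1,1,3),r,W[:3,3],np.array(p["camera_matrix"]),np.array(p["D"]))[0].reshape(-1,2)
def save(p,f): cv2.imwrite(f,cv2.cvtColor(p["img"],cv2.COLOR_RGB2BGR))
E
cat > look.py <<'E'
from h import *
np.set_printoptions(precision=3,suppress=True)
for c in ["top","side"]:
    p=env.get_image(c);save(p,f"pics/{c}1.png")
    print(c,"cam",np.linalg.inv(p["world_to_cam"])[:3,3])
    for n in ["lamp","lamp_column","lamp_pivot","lamp_handle","dish","dish_middle","timer","lever_axis","lever_tip","amber_bottle","beaker","tub","pen","jar"]:
        for r in env.spot_point(n,p)[:3]:
            print(n,np.round(r["uv"]),round(r["conf"],2),pt(p,r["uv"]))
E
python3 look.py
```

```text
pics
top cam [ 0.419 -0.031  1.248]
lamp [234. 187.] 0.93 [0.643 0.204 0.021]
lamp [370. 187.] 0.24 [ 0.617 -0.167  0.135]
lamp_column [213. 168.] 0.8 [0.652 0.215 0.229]
lamp_pivot [249. 218.] 0.72 [0.529 0.122 0.264]
lamp_handle [250. 219.] 0.79 [0.522 0.116 0.295]
dish [240. 253.] 0.65 [0.458 0.183 0.024]
dish_middle [239. 255.] 0.8 [0.452 0.185 0.028]
timer [428. 288.] 0.82 [ 0.362 -0.29   0.196]
timer [373. 188.] 0.67 [ 0.615 -0.174  0.134]
lever_axis [375. 177.] 0.97 [ 0.642 -0.179  0.147]
lever_axis [446. 295.] 0.81 [ 0.345 -0.335  0.192]
lever_tip [352. 160.] 0.97 [ 0.685 -0.121  0.151]
lever_tip [408. 281.] 0.76 [ 0.38  -0.248  0.181]
lever_tip [359. 139.] 0.43 [ 0.784 -0.154  0.007]
amber_bottle [313. 150.] 0.68 [ 0.738 -0.021  0.065]
beaker [355. 141.] 0.88 [ 0.751 -0.136  0.099]
beaker [307. 261.] 0.81 [ 0.432 -0.001  0.008]
tub [268. 147.] 0.66 [0.747 0.105 0.063]
pen [303. 171.] 0.7 [0.69  0.008 0.003]
jar [310. 196.] 0.88 [ 0.607 -0.013  0.07 ]
side cam [0.099 0.631 0.98 ]
lamp [246. 294.] 0.62 [0.655 0.224 0.026]
lamp [369. 284.] 0.34 [0.412 0.03  0.048]
lamp_column [
[... 414 characters left out ...]
.332]
timer [340. 210.] 0.59 [ 0.604 -0.119  0.079]
lever_axis [342. 186.] 0.86 [ 0.628 -0.161  0.125]
lever_axis [456. 186.] 0.71 [ 0.285 -0.057  0.379]
lever_tip [317. 180.] 0.96 [ 0.681 -0.115  0.153]
lever_tip [439. 186.] 0.8 [ 0.381 -0.25   0.189]
amber_bottle [280. 229.] 0.9 [ 0.74  -0.008  0.009]
amber_bottle [315. 179.] 0.67 [ 0.706 -0.14   0.126]
beaker [366. 284.] 0.91 [0.419 0.033 0.044]
beaker [296. 198.] 0.68 [ 0.765 -0.121  0.034]
tub [239. 254.] 0.67 [0.645 0.225 0.193]
tub [239. 244.] 0.47 [0.643 0.22  0.226]
tub [315. 182.] 0.37 [ 0.688 -0.117  0.143]
pen [284. 238.] 0.44 [0.714 0.005 0.   ]
jar [338. 210.] 0.59 [ 0.606 -0.113  0.079]
jar [317. 251.] 0.52 [0.594 0.007 0.027]
```

View pics/top1.png

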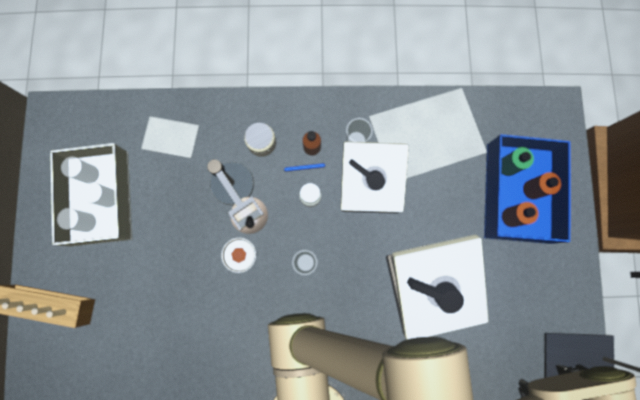

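View pics/side1.png

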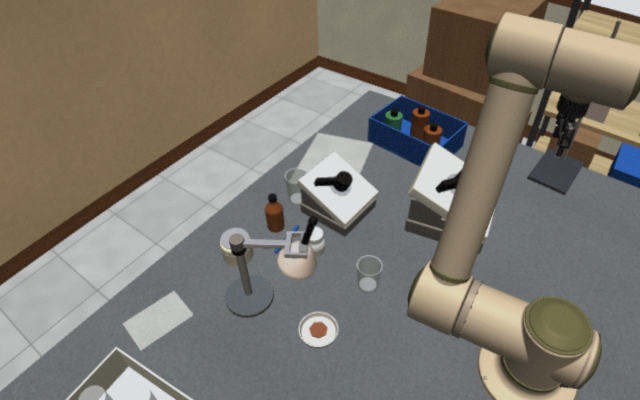

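The top view shows two timers: a far one (hub 375,177) and a near, larger one (hub 446,295). The lamp column is at (213,168), the handle ball at (250,219) and the dish at (239,255). Two beakers, at (355,141) and (307,261), plus the jar at (310,196) are bystanders. I'll check the timer sizes and measure the lamp from the point clouds.

```bash
cat > meas.py <<'E'
from h import *
np.set_printoptions(precision=4,suppress=True)
def cloud(p):
    K=np.array(p["camera_matrix"]);v,u=np.mgrid[0:400,0:640]
    n=cv2.undistortPoints(np.stack([u.ravel(),v.ravel()],1).astype(float)[:,None],K,np.array(p["D"]))[:,0]
    d=p["depth"].ravel();P=np.c_[n*d[:,None],d];T=np.linalg.inv(p["world_to_cam"])
    X=P@T[:3,:3].T+T[:3,3];X[d==0]=np.nan
    return X.reshape(400,640,3),p["img"].astype(int)
if __name__=="__main__":
    for c in ["top","side"]:
        p=env.get_image(c);X,I=cloud(p);mx=I.max(2);mn=I.min(2)
        def reg(a,b,m): return np.all((X>a)&(X<b),2)&m
        white=mn>170
        for nm,a,b in [("far",(.48,-.32,.05),(.74,-.06,.16)),("near",(.2,-.5,.05),(.47,-.15,.25))]:
            Q=X[reg(a,b,white)]
            if len(Q)<50: continue
            m=np.median(Q,0);Q=Q[np.linalg.norm(Q-m,axis=1)<.2]
            for _ in range(3):
                w=np.linalg.svd(Q-Q.mean(0),full_matrices=False)[2][2];w*=np.sign(w[2]);r=(Q-Q.mean(0))@w;Q=Q[abs(r)<max(2*r.std(),.003)]
            R=cv2.minAreaRect((Q[:,:2]).astype(np.float32))
            print(c,nm,len(Q),"normal",w,"lean",np.arccos(w[2]),"ctr",Q.mean(0),"rect",R, "zrange",Q[:,2].min(),Q[:,2].max())
        Q=X[reg((.42,.03,.225),(.6,.28,.33),mx<70)]
        if len(Q)>5:
            m=Q.mean(0);d=np.linalg.svd(Q-m)[2][0];print(c,"handle",len(Q),m,d*np.sign(d[2]),"top",Q[Q[:,2].argmax()])
        Q=X[reg((.36,.1,.008),(.53,.27,.03),mn>120)]
        print(c,"dish",len(Q),cv2.minEnclosingCircle(Q[:,:2].astype(np.float32)))
        Q=X[reg((.5,.1,.003),(.76,.3,.035),mx<130)];Q=Q[Q[:,2]>.014]
        print(c,"foot",len(Q),cv2.minEnclosingCircle(Q[:,:2].astype(np.float32)) if len(Q) else "")
        Q=X[reg((.59,.17,.218),(.7,.28,.26),mx<500)];print(c,"coltop",len(Q),Q.mean(0),Q.min(0),Q.max(0))
        for n,z in [("lamp_column",.213),("lamp_pivot",.213),("dish_middle",.012),("lever_axis",.1),("lamp",0)]:
            for r in env.spot_point(n,p)[:1]: print(c,n,r["uv"],pt(p,r["uv"],z=z))
        print("dish box",[(r["bbox"],pt(p,r["bbox"][:2],z=.012)) for r in env.spot_in("dish",p)[:1]])
E
python3 meas.py
python3 - <<'E'
from h import *
import cv2
a=cv2.imread("pics/side1.png")[160:360,200:400];b=cv2.imread("pics/top1.png")[130:290,195:425]
a=cv2.resize(a,(400,400),interpolation=3);b=cv2.resize(b,(400,278),interpolation=3)
cv2.imwrite("pics/crop1.png",np.hstack([a,np.pad(b,((0,122),(0,0),(0,0)))]))
E
```

```text
top far 3470 normal [-0.4063  0.0169  0.9136] lean 0.4188391274511058 ctr [ 0.6511 -0.1834  0.1019] rect ((0.6496989130973816, -0.18241119384765625), (0.17000027000904083, 0.16943968832492828), 87.60063934326172) zrange 0.06053345536939814 0.14139527266776564
top near 5611 normal [-0.3992 -0.079   0.9135] lean 0.4191021392558939 ctr [ 0.3581 -0.3427  0.1349] rect ((0.3523882031440735, -0.344368040561676), (0.22060252726078033, 0.2218824326992035), 11.444128036499023) zrange 0.079953748455589 0.18265260936744676
top handle 60 [0.5161 0.1177 0.2914] [-0.3452 -0.1879  0.9195] top [0.5123 0.1183 0.3057]
top dish 297 ((0.45178040862083435, 0.18980012834072113), 0.04801398515701294)
top foot 199 ((0.6819249987602234, 0.1795509308576584), 0.10297592729330063)
top coltop 322 [0.6377 0.2    0.2247] [0.5902 0.1704 0.218 ] [0.6716 0.2278 0.2328]
top lamp_column [217.3, 166.2] [0.6596 0.2087 0.213 ]
top lamp_pivot [249.2, 215.2] [0.5399 0.1304 0.213 ]
top dish_middle [236.2, 252.4] [0.4592 0.1972 0.012 ]
top lever_axis [375.1, 178.9] [ 0.6461 -0.1858  0.1   ]
top lamp [235.9, 184.9] [0.6531 0.20
[... 579 characters left out ...]
735782 0.1825243992568366
side handle 204 [0.5169 0.1263 0.2702] [-0.2248 -0.1951  0.9547] top [0.5115 0.1182 0.3033]
side dish 282 ((0.45254063606262207, 0.1910540610551834), 0.0483517199754715)
side foot 1391 ((0.678656816482544, 0.1822727620601654), 0.10045063495635986)
side coltop 337 [0.6379 0.2039 0.224 ] [0.5905 0.1702 0.218 ] [0.6737 0.2315 0.2317]
side lamp_column [237.9, 242.5] [0.6564 0.2114 0.213 ]
side lamp_pivot [304.0, 244.8] [0.531  0.1302 0.213 ]
side dish_middle [317.4, 327.7] [0.4568 0.188  0.012 ]
side lever_axis [458.6, 185.3] [ 0.3661 -0.3841  0.1   ]
side lamp [246.9, 292.3] [0.6724 0.2065 0.    ]
dish box [([319.2, 330.7, 40.8, 35.6], array([0.4485, 0.192 , 0.012 ]))]
```

View pics/crop1.png

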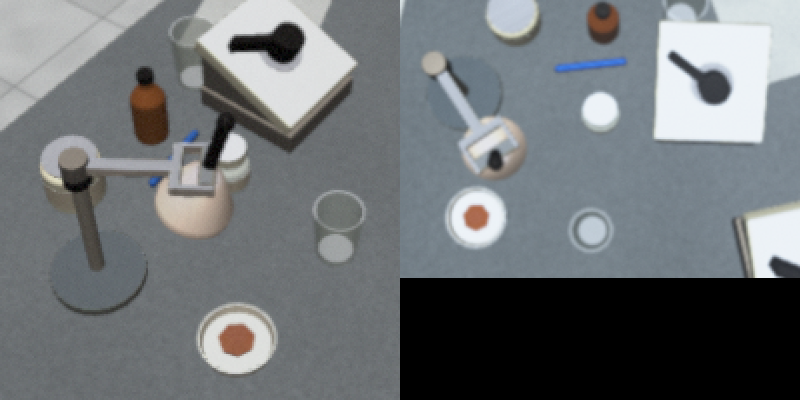

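The far timer (0.650,-0.183) measures 170 mm wide with its face at about 0.10 m, so it is the right one; the near one is about 220 mm. The crop shows the lamp handle leaning outward, with the dish left of where the head points.

```bash
cat >> h.py <<'E'
from scipy.spatial.transform import Rotation as Ro
def go(P,R):
    s=env.observe();R0=np.array(s["tool_rot"]);p0=np.array(s["position"])
    print("t",s["time_s"],"pos",p0.round(4),"d_tool mm",(R0.T@(np.array(P)-p0)*1000).round(1),"rotvec",Ro.from_matrix(R0.T@R).as_rotvec().round(3))
def down(head): # tool z down, tool x heading (deg)
    h=np.radians(head);x=np.array([np.cos(h),np.sin(h),0]);z=np.array([0,0,-1.]);return np.c_[x,np.cross(z,x),z]
E
cat > lamp.py <<'E'
from meas import *
from scipy.optimize import least_squares
def lampfit(cams=("top","side"),C=None):
    H=[];F=[];B=[];D=[];uv=[]
    for c in cams:
        p=env.get_image(c);X,I=cloud(p);mx=I.max(2);mn=I.min(2)
        def reg(a,b,m): return X[np.all((X>a)&(X<b),2)&m]
        H.append(reg((.40,.03,.238),(.62,.32,.33),mx<60))
        F.append(reg((.57,.12,.016),(.74,.30,.026),mx<500))
        Q=reg((.36,.1,.008),(.53,.29,.02),mn>110);D.append(cv2.minEnclosingCircle(Q[:,:2].astype(np.float32))[0])
        for n in ("lamp_pivot","lamp_column","lamp_handle"):
            r=env.spot_point(n,p)
            if r and r[0]["conf"]>.5: uv.append((n,p,r[0]["uv"]))
    F=np.vstack(F);Hh=[h for h in H if len(h)]
    D=np.mean(D,0)
    # foot: centre of r=62mm disc containing all its points
    hull=cv2.convexHull(F[:,:2].astype(np.float32))[:,0]
    cf=cv2.minEnclosingCircle(hull)
    H=np.vstack(Hh)
    def pts(v):
        o=np.array([np.cos(v[2]),np.sin(v[2]),0]);C_=np.array([v[0],v[1],.213]);P=C_+.15*o
        a=-np.sin(v[3])*o+np.array([0,0,np.cos(v[3])]);return C_,P,a,o
    def res(v):
        C_,P,a,o=pts(v);Q=H-P;s=np.clip(Q@a,0,.08);d=np.linalg.norm(Q-s[:,None]*a,axis=1)
        rad=np.where(s>.0735,.0105,.0085)
        rh=(d-rad)/.002
        return np.r_[rh/np.sqrt(len(rh)/20),[((proj(p,{"lamp_pivot":P,"lamp_column":C_,"lamp_handle":P+.08*a}[n])[0]-u)/3)[i] for n,p,u in uv for i in (0,1)],(v[:2]-(C if C is not None else cf[0]))/(.0007 if C is not None else .004)]
    best=min((least_squares(res,[.657,.211,h,t],loss="soft_l1") for h in (-2.6,-2.8,-3.05) for t in (-.3,0,.3)),key=lambda r:r.cost)
    v=best.x;C_,P,a,o=pts(v);hit=P-a*((.213-.012)/a[2])
    print("nH",len(H),"foot",cf,"C",v[:2],"boom heading deg",np.degrees(v[2])%360,"tilt",v[3],"cost",best.cost)
    print("pivot",P,"axis",a,"handle ball",P+.08*a,"dish",D,"beam hit",hit,"miss mm",(hit[:2]-D)*1000)
    w=D-v[:2];print("target heading",np.degrees(np.arctan2(w[1],w[0]))%360,"tilt",np.arctan2(np.linalg.norm(w)-.15,.201))
    return v
if __name__=="__main__":
    lampfit()
E
python3 lamp.py; python3 - <<'E'
from h import *
s=env.observe();print(np.array(s["tool_rot"]).round(3),s["ft_force"],s["grip_width"])
go([.538,.083,.35],down(19));go([.538,.083,.35],down(109));go([.538,.083,.35],down(-71))
E
```

```text
nH 225 foot ((0.6776131391525269, 0.19045601785182953), 0.09233910590410233) C [0.6656 0.199 ] boom heading deg 208.18498615530066 tilt -0.28549120110798937 cost 12.818711165093598
pivot [0.5334 0.1281 0.213 ] axis [-0.2482 -0.133   0.9595] handle ball [0.5135 0.1175 0.2898] dish [0.4442 0.1983] beam hit [0.5854 0.156  0.012 ] miss mm [141.164 -42.303]
target heading 180.1760843090266 tilt 0.34122842746339754
[[ 0.954  0.3    0.   ]
 [ 0.3   -0.954 -0.   ]
 [ 0.     0.    -1.   ]] [ 0.04026359 -0.27836736 -0.00116469] 0.08530685590399552
t 2.6 pos [ 0.1651 -0.5246  0.2313] d_tool mm [ 538.1 -467.7 -118.7] rotvec [ 0.    -0.    -0.027]
t 2.6 pos [ 0.1651 -0.5246  0.2313] d_tool mm [ 538.1 -467.7 -118.7] rotvec [ 0.    -0.    -1.598]
t 2.6 pos [ 0.1651 -0.5246  0.2313] d_tool mm [ 538.1 -467.7 -118.7] rotvec [-0.    -0.     1.544]
```

Request:
{"api": "servo_tool", "payload": {
  "deltas": "0 0 0 -40 0 0 0;0 0 0 -40 0 0 0;0 10 -9 -38 0 0 0;0 29 -25 0 0 0 0;0 29 -25 0 0 0 0;0 29 -25 0 0 0 0;0 29 -25 0 0 0 0;0 29 -25 0 0 0 0"
}}

```text
time_s: 3.27
position: [0.2732, -0.3486, 0.3494]
tool_rot: [[0.954, 0.3, 0.0], [0.3, -0.954, -0.0], [0.0, 0.0, -1.0]]
ft_force: [0.3, -0.4, -0.3]
grip_width: 0.0
gripper_force: 0.0
```

Request:
{"api": "servo_tool", "payload": {
  "deltas": "0 29 -25 0 0 0 0;0 29 -25 0 0 0 0;0 29 -25 0 0 0 0;0 29 -25 0 0 0 0;0 29 -25 0 0 0 0;0 29 -25 0 0 0 0;0 29 -25 0 0 0 0;0 29 -25 0 0 0 0"
}}

```text
time_s: 3.93
position: [0.4345, -0.088, 0.3496]
tool_rot: [[0.954, 0.3, 0.001], [0.3, -0.954, -0.0], [0.0, 0.0, -1.0]]
ft_force: [0.7, -0.9, 0.7]
grip_width: 0.0004
gripper_force: 0.0
```

```bash
python3 - <<'E'
s=open('lamp.py').read()
s=s.replace("Q=reg((.36,.1,.008),(.53,.29,.02),mn>110)","Q=reg((.37,.11,.008),(.53,.27,.03),mn>120);Q=Q[np.linalg.norm(Q[:,:2]-[.452,.1905],axis=1)<.06]")
s=s.replace("    hull=cv2","    g=np.stack(np.meshgrid(np.arange(.635,.685,.001),np.arange(.185,.235,.001)),-1).reshape(-1,2);sc=[(lambda d:(d<.062).sum()-3*((d>.0625)&(d<.072)).sum())(np.linalg.norm(F[:,:2]-x,axis=1)) for x in g];k=np.array(sc)>=np.max(sc)-3;cf=(g[k].mean(0),k.sum(),len(F))\n    hull=cv2").replace("    cf=cv2.minEnclosingCircle(hull)\n","")
open('lamp.py','w').write(s)
E
python3 lamp.py; python3 -c "
from h import *
go([.538,.083,.35],down(17.5));print(env.observe()['grip_width'])"
```

```text
nH 227 foot (array([0.656 , 0.2135]), np.int64(2), 2088) C [0.6546 0.2143] boom heading deg 214.62542596749262 tilt -0.2695239624522013 cost 5.3949538341289935
pivot [0.5312 0.129  0.213 ] axis [-0.2191 -0.1513  0.9639] handle ball [0.5137 0.1169 0.2901] dish [0.4524 0.1903] beam hit [0.5769 0.1606 0.012 ] miss mm [124.4553 -29.6565]
target heading 186.77606392744772 tilt 0.26069179563133726
t 4.3333 pos [ 0.4336 -0.0909  0.3494] d_tool mm [ 151.5 -134.9   -0.7] rotvec [ 0.     0.    -0.003]
0.00018053186074523973
```

Request:
{"api": "servo_tool", "payload": {
  "deltas": "0 29 -26 0 0 0 0;0 29 -26 0 0 0 0;0 30 -26 0 0 0 0;0 30 -27 0 0 0 0;0 29 -27 0 0 0 0;0 0 0 34 0 0 0;0 0 0 34 0 0 0;0 0 0 33 0 0 0"
}}

```text
time_s: 5.0
position: [0.5347, 0.0796, 0.2469]
tool_rot: [[0.954, 0.299, 0.001], [0.299, -0.954, -0.0], [0.001, 0.0, -1.0]]
ft_force: [0.8, 0.0, -0.5]
grip_width: 0.0001
gripper_force: 0.0
```

Request:
{"api": "servo_tool", "payload": {
  "deltas": "0 0 -8 0 0 0 0;0 0 -6 0 0 0 0;0 0 -4 0 0 0 0"
}}

```text
time_s: 5.25
position: [0.5298, 0.0973, 0.2506]
tool_rot: [[0.954, 0.299, 0.003], [0.299, -0.954, -0.0], [0.003, 0.001, -1.0]]
ft_force: [-0.1, -2.2, 1.6]
grip_width: -0.0
gripper_force: 0.0
```

Request:
{"api": "servo_tool", "payload": {
  "deltas": "0 0 -9 0 0 0 0;0 0 -9 0 0 0 0;0 0 -9 0 0 0 0;0 0 -9 0 0 0 0;0 0 -9 0 0 0 0;0 0 -9 0 0 0 0;0 0 -6 0 0 0 0;0 0 -3 0 0 0 0"
}}

```text
time_s: 5.92
position: [0.5099, 0.1584, 0.2483]
tool_rot: [[0.954, 0.301, -0.0], [0.301, -0.954, 0.0], [-0.0, -0.0, -1.0]]
ft_force: [1.3, -1.9, 2.3]
grip_width: -0.0003
gripper_force: 0.0
```

```bash
sed -i 's/    lampfit()/    lampfit(C=np.array([.655,.214]))/' lamp.py; python3 lamp.py; python3 -c "
from h import *
s=env.observe();print(s['position'],s['ft_force'])
p=env.get_image('side');a=cv2.cvtColor(p['img'][160:360,200:440],cv2.COLOR_RGB2BGR);cv2.imwrite('pics/s2.png',cv2.resize(a,None,fx=2.5,fy=2.5))"
```

```text
nH 353 foot (array([0.6562, 0.2134]), np.int64(5), 1727) C [0.65  0.214] boom heading deg 190.90374316178702 tilt -0.15322387887830033 cost 379.39602880739136
pivot [0.5027 0.1856 0.213 ] axis [-0.1499 -0.0289  0.9883] handle ball [0.4907 0.1833 0.2921] dish [0.4522 0.1901] beam hit [0.5332 0.1915 0.012 ] miss mm [80.9741  1.3852]
target heading 186.88652051886635 tilt 0.24016139800074496
[0.51027081 0.15717555 0.24813291] [-0.15184986  0.15166502 -0.05987165]
```

View pics/s2.png

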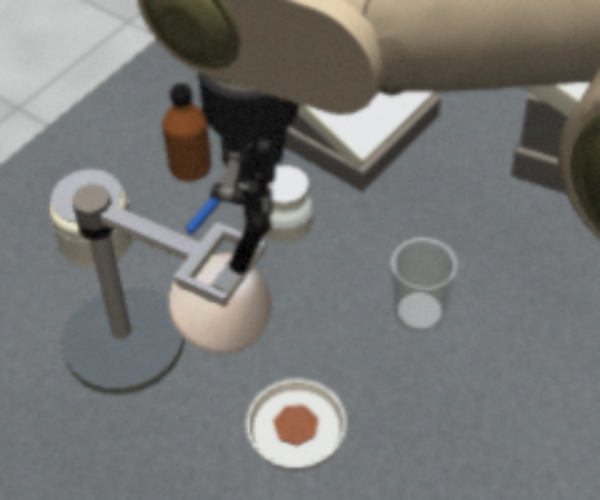

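Request:
{"api": "servo_tool", "payload": {
  "deltas": "0 0 -5 0 0 0 0;0 0 -3 0 0 0 0;0 0 0 0 0 0 0;0 0 35 0 0 0 0;0 0 40 0 0 0 0;0 0 40 -30 0 0 0;0 0 35 -40 0 0 0;0 0 30 -30 0 0 0"
}}

```text
time_s: 7.03
position: [0.5573, 0.0063, 0.3353]
tool_rot: [[0.954, 0.3, -0.001], [0.3, -0.954, 0.001], [-0.001, -0.001, -1.0]]
ft_force: [0.7, 0.4, 0.7]
grip_width: 0.0002
gripper_force: 0.0
```

```bash
python3 lamp.py; python3 -c "
from h import *
s=env.observe();print(s['position'],s['ft_force'])
p=env.get_image('side');a=cv2.cvtColor(p['img'][160:360,200:440],cv2.COLOR_RGB2BGR);cv2.imwrite('pics/s3.png',cv2.resize(a,None,fx=2.5,fy=2.5))"
```

```text
nH 256 foot (array([0.6563, 0.2147]), np.int64(3), 1881) C [0.6551 0.2141] boom heading deg 185.78853791972347 tilt -0.31589608227284505 cost 4.484711915162913
pivot [0.5059 0.1989 0.213 ] axis [-0.3091 -0.0313  0.9505] handle ball [0.4812 0.1964 0.289 ] dish [0.4523 0.1941] beam hit [0.5712 0.2055 0.012 ] miss mm [118.9688  11.4312]
target heading 185.61256343828188 tilt 0.26162876356562853
[0.55693847 0.00851304 0.33314058] [-0.35113929 -0.01120878  0.32485989]
```

View pics/s3.png

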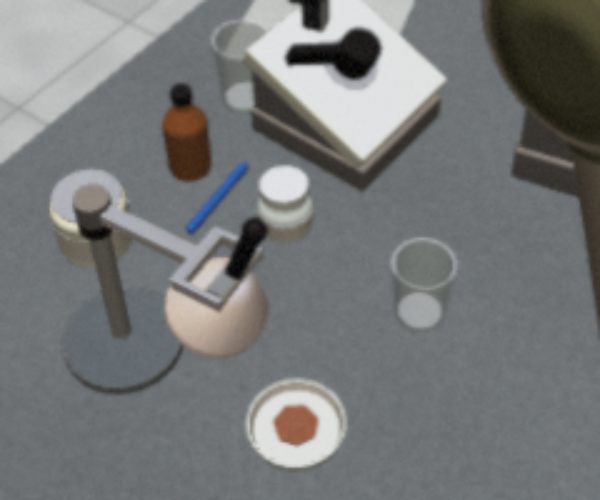

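Request:
{"api": "servo_tool", "payload": {
  "deltas": "0 0 0 0 0 0 0.1;0 0 0 0 0 0 0.1;0 -16 -33 0 0 0 0;0 -16 -33 0 0 0 0;0 -16 -33 0 0 0 0;0 -16 -33 0 0 0 0;0 -16 -33 0 0 0 0;0 -16 -33 0 0 0 0"
}}

```text
time_s: 8.15
position: [0.4396, 0.196, 0.3338]
tool_rot: [[0.994, 0.105, -0.001], [0.105, -0.994, 0.0], [-0.001, -0.0, -1.0]]
ft_force: [0.4, -0.4, -0.7]
grip_width: 0.0005
gripper_force: 0.0
```

Request:
{"api": "servo_tool", "payload": {
  "deltas": "0 0 0 32 0 0 0;0 0 0 31 0 0 0;0 0 0 0 0 0 0"
}}

```text
time_s: 8.4
position: [0.4382, 0.1949, 0.2662]
tool_rot: [[0.994, 0.107, -0.01], [0.107, -0.994, -0.002], [-0.01, 0.001, -1.0]]
ft_force: [-0.0, 0.8, -0.6]
grip_width: 0.0001
gripper_force: 0.0
```

Request:
{"api": "servo_tool", "payload": {
  "deltas": "0 12 1 0 0 0 0;0 10 1 0 0 0 0;0 8 0 0 0 0 0;0 7 0 0 0 0 0;0 6 0 0 0 0 0;0 6 0 0 0 0 0;0 5 0 0 0 0 0;0 2 0 0 0 0 0"
}}

```text
time_s: 9.07
position: [0.4978, 0.1981, 0.2711]
tool_rot: [[0.995, 0.104, 0.0], [0.104, -0.995, -0.0], [0.0, 0.0, -1.0]]
ft_force: [-2.5, -1.1, 0.8]
grip_width: 0.0002
gripper_force: 1.0
```

Request:
{"api": "servo_tool", "payload": {
  "deltas": "0 0 0 0 0 0 0;0 -30 0 0 0 0 0;0 -40 0 -10 0 0 0;0 -30 30 -40 0 0 0;0 0 40 -10 0 0 0;0 0 40 0 0 0 0;0 0 40 0 0 0 0;0 0 30 0 0 0 0"
}}

```text
time_s: 9.73
position: [0.4239, 0.0158, 0.3201]
tool_rot: [[0.995, 0.104, 0.001], [0.104, -0.995, -0.001], [0.001, 0.001, -1.0]]
ft_force: [1.2, 1.1, -0.9]
grip_width: 0.0003
gripper_force: 0.0
```

```bash
python3 lamp.py; python3 lamp.py; python3 -c "
from h import *
s=env.observe();print(s['position'],s['ft_force'])"
```

```text
nH 290 foot (array([0.656, 0.213]), np.int64(1), 2088) C [0.6553 0.214 ] boom heading deg 185.93876503390464 tilt 0.1668637649354783 cost 5.028119924756174
pivot [0.5061 0.1985 0.213 ] axis [0.1652 0.0172 0.9861] handle ball [0.5194 0.1999 0.2919] dish [0.4533 0.1911] beam hit [0.4725 0.195  0.012 ] miss mm [19.1305  3.9326]
target heading 186.48331849976017 tilt 0.25920060792012856
nH 292 foot (array([0.6565, 0.214 ]), np.int64(2), 2081) C [0.6554 0.214 ] boom heading deg 185.85799428094683 tilt 0.16331673843703473 cost 29.532839650879506
pivot [0.5062 0.1987 0.213 ] axis [0.1617 0.0166 0.9867] handle ball [0.5191 0.2001 0.2919] dish [0.4418 0.2026] beam hit [0.4732 0.1954 0.012 ] miss mm [31.4218 -7.2416]
target heading 183.0681379924493 tilt 0.3077781312371576
[0.42417297 0.01822292 0.31970172] [-0.11212737 -0.07812394  0.72959406]
```

Request:
{"api": "servo_tool", "payload": {
  "deltas": "0 0 -30 0 0 0 0;0 0 -40 0 0 0 0;0 0 -40 0 0 0 0;0 0 -40 10 0 0 0;0 10 -32 25 0 0 0;0 20 0 15 0 0 0;0 30 0 0 0 0 0;0 10 0 0 0 0 0"
}}

```text
time_s: 11.2
position: [0.4768, 0.207, 0.2685]
tool_rot: [[0.994, 0.106, -0.001], [0.106, -0.994, -0.0], [-0.001, 0.0, -1.0]]
ft_force: [-0.9, -0.3, 0.2]
grip_width: 0.0001
gripper_force: 0.0
```

```bash
python3 -c "
from h import *
go([.5035,.1965,.270],down(6))
print(env.observe()['ft_force'])"
```

```text
t 11.2 pos [0.4768 0.207  0.2685] d_tool mm [25.5 13.3 -1.6] rotvec [0.    0.001 0.001]
[-0.91504942 -0.3020103   0.19245718]
```

Request:
{"api": "servo_tool", "payload": {
  "deltas": "0 10 4 -1 0 0 0;0 6 4 0 0 0 0;0 4 2 0 0 0 0;0 2 0 0 0 0 0;0 0 0 0 0 0 0"
}}

```text
time_s: 11.62
position: [0.4976, 0.1982, 0.2711]
tool_rot: [[0.995, 0.104, 0.0], [0.104, -0.995, 0.0], [0.0, -0.0, -1.0]]
ft_force: [0.2, 0.5, 0.5]
grip_width: 0.0
gripper_force: 0.0
```

Request:
{"api": "servo_tool", "payload": {
  "deltas": "0 2 0 0 0 0 0;0 2 0 0 0 0 0;0 2 0 0 0 0 0;0 0 0 0 0 0 0;0 -30 0 0 0 0 0;0 -40 0 -10 0 0 0;0 -30 30 -40 0 0 0;0 0 40 -10 0 0 0"
}}

```text
time_s: 12.28
position: [0.4161, 0.1305, 0.3227]
tool_rot: [[0.994, 0.11, 0.004], [0.11, -0.994, 0.001], [0.005, -0.001, -1.0]]
ft_force: [1.9, 0.2, 0.8]
grip_width: -0.0003
gripper_force: 0.0
```

Request:
{"api": "servo_tool", "payload": {
  "deltas": "0 0 40 0 0 0 0;0 0 40 0 0 0 0;0 0 30 0 0 0 0;0 0 0 0 0 0 0"
}}

```text
time_s: 12.62
position: [0.4314, 0.0152, 0.3194]
tool_rot: [[0.995, 0.1, 0.001], [0.1, -0.995, -0.001], [0.001, 0.001, -1.0]]
ft_force: [0.6, -0.0, -0.0]
grip_width: 0.0002
gripper_force: 0.0
```

```bash
sed -i 's/    D=np.mean(D,0)/    print("D",D);D=np.array([.4525,.1905])/' lamp.py; for i in 1 2 3; do python3 lamp.py; done; python3 -c "
from h import *
s=env.observe();print(s['position'],s['ft_force'])"
```

```text
D [(0.42724210023880005, 0.21281084418296814), (0.4522593915462494, 0.1904265284538269)]
nH 315 foot (array([0.6555, 0.2135]), np.int64(4), 2077) C [0.6554 0.214 ] boom heading deg 186.0462022106423 tilt 0.2563468499264458 cost 75.3607767476128
pivot [0.5063 0.1982 0.213 ] axis [0.2521 0.0267 0.9673] handle ball [0.5264 0.2004 0.2904] dish [0.4525 0.1905] beam hit [0.4539 0.1927 0.012 ] miss mm [1.3712 2.1775]
target heading 186.61303061185941 tilt 0.2637942013344117
D [(0.4287400245666504, 0.21665316820144653), (0.4528365433216095, 0.1911230981349945)]
nH 309 foot (array([0.6557, 0.2133]), np.int64(3), 2088) C [0.6554 0.214 ] boom heading deg 185.9999839160885 tilt 0.25645527626215087 cost 29.15548851342814
pivot [0.5062 0.1983 0.213 ] axis [0.2523 0.0265 0.9673] handle ball [0.5264 0.2005 0.2904] dish [0.4525 0.1905] beam hit [0.4538 0.1928 0.012 ] miss mm [1.3045 2.3397]
target heading 186.61445255848713 tilt 0.26367386385385405
D [(0.4272393584251404, 0.21560272574424744), (0.45157814025878906, 0.19014087319374084)]
nH 316 foot (array([0.6555, 0.214 ]), np.int64(2), 2096) C [0.6554 0.214 ] boom heading deg 185.95080720363453 tilt 0.25406448082073463 cost 73.96021860276842
pivot [0.5062 0.1985 0.213 ] axis [0.25   0.0261 0.9679] handle ball [0.5262 0.2005 0.2904] dish [0.4525 0.1905] beam hit [0.4543 0.193  0.012 ] miss mm [1.7883 2.5457]
target heading 186.60907002881459 tilt 0.2636232091635629
[0.43063196 0.01919667 0.3194155 ] [ 0.06808819 -0.38139232  0.65894768]
```

Lamp aim is within about 3 mm. Next, fit the timer lever.

```bash
cat > timer.py <<'E'
from meas import *
y=np.radians(-2.4);bx=np.array([np.cos(y),np.sin(y),0]);by=np.array([-np.sin(y),np.cos(y),0]);Z=np.array([0,0,1.])
n=-np.sin(.42)*bx+np.cos(.42)*Z;up=np.cos(.42)*bx+np.sin(.42)*Z
A=np.array([.655,-.184,.10]) 
def pose(A,th,r,off,h):
    l=np.cos(th)*up+np.sin(th)*by;t=np.cross(n,l);return A+r*l+off*t+h*n,np.c_[t,l,-n]
if __name__=="__main__":
    for c in ["top","side"]:
        p=env.get_image(c);X,I=cloud(p);Q=X[np.all((X>(.56,-.27,.09))&(X<(.74,-.08,.2)),2)&(I.max(2)<80)]-A
        a,b,h=Q@up,Q@by,Q@n
        k=(h>.035);top=k&(h>.04);H=np.c_[a,b]
        m=h>.02
        # hub: largest disc; tip direction
        (cx,cy)=np.median(H[(h>.0425)],0) if (h>.0425).sum()>5 else (np.nan,)*2
        d=H-[0,0];r=np.hypot(*d.T);print(c,len(h),"h pct",np.percentile(h,[5,50,95]),"hubtop",cx,cy,"far",r.max(),"ang",np.median(np.arctan2(b,a)[r>.05]))
        g=np.stack(np.meshgrid(np.arange(-.02,.02,.001),np.arange(-.02,.02,.001)),-1).reshape(-1,2)
        Hk=H[k&(r<.045)];sc=np.array([(np.linalg.norm(Hk-x,axis=1)<.024).sum() for x in g]);w=sc>=sc.max()-1;print("disc",g[w].mean(0),sc.max(),len(Hk))
        tip=H[r>.05];print("lever median line pt",tip.mean(0),"end",tip[np.argmax(np.hypot(*tip.T))])
    P,R=pose(A,.95,.062,.040,.10);print(P,R);go(P,R)
    s=env.observe();print(s["q"])
E
python3 timer.py
```

```text
top 297 h pct [0.0386 0.046  0.0503] hubtop 0.002353334420950673 0.0066704211797980325 far 0.08203320729362469 ang 0.9966047041305406
disc [-0.0012  0.005 ] 222 246
lever median line pt [0.0359 0.0557] end [0.0434 0.0696]
side 402 h pct [0.0147 0.0427 0.0493] hubtop -8.109446703535163e-05 0.011276485493484832 far 0.09939111740395334 ang 1.0873410334958424
disc [-0.005   0.0055] 181 207
lever median line pt [0.0326 0.0601] end [0.065  0.0752]
[ 0.6206 -0.1088  0.1927] [[-0.7177  0.5647  0.4074]
 [ 0.6123  0.7905 -0.0171]
 [-0.3317  0.2372 -0.9131]]
t 13.9167 pos [0.4306 0.0192 0.3194] d_tool mm [175.5 147.1 126.7] rotvec [-0.521  0.126 -2.331]
[-13.2657   6.3725  81.026    0.      92.6004  70.7336]
```

Request:
{"api": "servo_tool", "payload": {
  "deltas": "0 0 0 0 0 0 -0.122;0 0 0 0 0 0 -0.122;0 0 0 0 0 0 -0.122;0 0 0 0 0 0 -0.122;0 0 0 0 0 0 -0.122;0 0 0 0 0 0 -0.122;0 0 0 0 0 0 -0.122;0 0 0 0 0 0 -0.122"
}}

```text
time_s: 14.58
position: [0.4306, 0.0192, 0.3194]
tool_rot: [[0.465, 0.885, -0.0], [0.885, -0.465, 0.0], [0.0, -0.0, -1.0]]
ft_force: [-0.3, 1.1, 0.1]
grip_width: -0.0002
gripper_force: 0.0
```

Request:
{"api": "servo_tool", "payload": {
  "deltas": "0 0 0 0 0 0 -0.122;0 0 0 0 0 0 -0.122;0 0 0 0 0 0 -0.122;0 0 0 0 0 0 -0.122;0 0 0 0 0 0 -0.122;0 0 0 0 0 0 -0.122;0 0 0 0 0 0 -0.122;0 0 0 0 0 0 -0.122"
}}

```text
time_s: 15.25
position: [0.4306, 0.0192, 0.3194]
tool_rot: [[-0.472, 0.881, -0.0], [0.881, 0.472, 0.0], [0.0, 0.0, -1.0]]
ft_force: [0.9, -0.0, -0.1]
grip_width: 0.0002
gripper_force: 0.0
```

Request:
{"api": "servo_tool", "payload": {
  "deltas": "0 0 0 0 0 0 -0.122;0 0 0 0 0 0 -0.122;0 0 0 0 0 0 -0.122;0 0 0 0 0 0 0"
}}

```text
time_s: 15.58
position: [0.4306, 0.0192, 0.3194]
tool_rot: [[-0.755, 0.655, 0.0], [0.655, 0.755, -0.0], [-0.0, 0.0, -1.0]]
ft_force: [0.7, 0.1, 0.4]
grip_width: 0.0002
gripper_force: 0.0
```

```bash
sed -i 's/^A=.*/A=np.array([.649,-.180,.1005])/' timer.py; python3 -c "
from timer import *
P,R=pose(A,.95,.062,.045,.11);print(P);go(P,R);print(env.observe()['q'])"
```

```text
[ 0.6069 -0.1016  0.2007]
t 15.5833 pos [0.4306 0.0192 0.3194] d_tool mm [-212.3   24.2  118.7] rotvec [-0.253 -0.335 -0.051]
[-13.2631   6.373   81.0247   0.0004  92.5997 -62.3278]
```

Request:
{"api": "servo_tool", "payload": {
  "deltas": "0 -35 4 6 0 0 0;0 -35 4 6 0 0 0;0 -35 4 6 0 0 0;0 -35 4 6 0 0 0;0 -36 4 6 -0.063 -0.084 -0.013;0 0 0 0 -0.063 -0.084 -0.013;0 0 0 0 -0.063 -0.084 -0.013;0 0 0 0 -0.063 -0.084 -0.013"
}}

```text
time_s: 16.25
position: [0.5767, -0.0821, 0.2893]
tool_rot: [[-0.711, 0.57, 0.412], [0.618, 0.786, -0.021], [-0.336, 0.239, -0.911]]
ft_force: [1.2, 0.8, 0.1]
grip_width: 0.0002
gripper_force: 0.0
```

```bash
python3 -c "
from timer import *
P,R=pose(A,.95,.062,.045,.11);go(P,R);P,R=pose(A,.95,.062,.045,.018);go(P,R);print(env.observe()['q'],env.observe()['ft_force'])"
```

```text
t 16.25 pos [ 0.5767 -0.0821  0.2893] d_tool mm [ -3.8 -19.3  93.6] rotvec [-0.     0.006 -0.007]
t 16.25 pos [ 0.5767 -0.0821  0.2893] d_tool mm [ -3.2 -19.3 185.6] rotvec [-0.     0.006 -0.007]
[-23.5249  12.9454  81.4542   9.3773  62.9631 -77.6921] [1.2221 0.8096 0.1373]
```

Request:
{"api": "servo_tool", "payload": {
  "deltas": "0 -3 -5 30 0 0 0;0 0 -5 30 0 0 0;0 0 -5 30 0 0 0;0 0 -4 30 0 0 0;0 0 0 30 0 0 0;0 0 0 15 0 0 0;0 0 0 10 0 0 0;0 0 0 0 0 0 0"
}}

```text
time_s: 16.92
position: [0.6388, -0.1018, 0.1241]
tool_rot: [[-0.715, 0.57, 0.405], [0.617, 0.787, -0.019], [-0.329, 0.236, -0.914]]
ft_force: [-0.1, 1.0, 0.4]
grip_width: 0.0002
gripper_force: 0.0
```

```bash
python3 -c "
from timer import *
P,R=pose(A,.95,.062,.045,.018);go(P,R);print(env.observe()['ft_force'])
p=env.get_image('wrist');q=env.get_image('side');save(p,'/tmp/w.png')
a=cv2.resize(cv2.cvtColor(p['img'],4),(480,300));b=cv2.resize(cv2.cvtColor(q['img'][130:250,270:400],4),(325,300))
cv2.imwrite('pics/t1.png',np.hstack([a,b])[:,:800])"
```

```text
t 16.9167 pos [ 0.6388 -0.1018  0.1241] d_tool mm [-2.4  0.4  9.1] rotvec [-0.003 -0.001 -0.006]
[-0.0755  0.9514  0.4161]
```

View pics/t1.png

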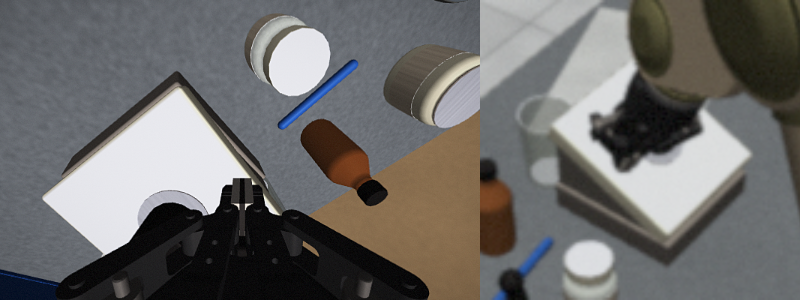

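The wrist view shows the fingertips (240,190) on the left part of the white face, beside the hub (170,225) and clear of the bystanders.

Request:
{"api": "servo_tool", "payload": {
  "deltas": "0 -6 0 5 0 0 0;0 -6 0 0 0 0 0;0 -6 0 0 0 0 0;0 -4 0 0 0 0 0;0 -2 0 0 0 0 0;0 0 0 0 0 0 0"
}}

```text
time_s: 17.52
position: [0.6585, -0.1172, 0.13]
tool_rot: [[-0.715, 0.568, 0.408], [0.615, 0.789, -0.02], [-0.333, 0.236, -0.913]]
ft_force: [-0.4, 0.3, -0.4]
grip_width: -0.0002
gripper_force: 0.0
```

```bash
cat > st.py <<'E'
from timer import *
s=env.observe();R=np.array(s["tool_rot"]);d=np.array(s["position"])-A;ft=np.array(s["ft_force"])
a,b,h=d@up,d@by,d@n
print("t",s["time_s"],"r",np.hypot(a,b),"ang",np.arctan2(b,a),"h",h,"yaw th",np.arctan2(R[:,1]@by,R[:,1]@up),"F tool",R.T@ft,"|F|",np.linalg.norm(ft),"q6",s["q"][5],"axis in tool",-R.T@d)
E
python3 st.py
```

```text
t 17.5167 r 0.06568893036443352 ang 1.2888632781813658 h 0.024130490247006253 yaw th 0.9470322139939461 F tool [ 0.5893 -0.0466  0.2317] |F| 0.6349414137864562 q6 -81.90149611061632 axis in tool [-0.022  -0.0618  0.0243]
```

Request:
{"api": "servo_tool", "payload": {
  "deltas": "0 -3 0 0 0 0 0;0 -2 0 0 0 0 0;0 -6.3 1.5 0 0 0 0.1;0 -6.3 1.5 0 0 0 0.1;0 -6.3 1.5 0 0 0 0.1;0 -6.3 1.5 0 0 0 0.1;0 -6.3 1.5 0 0 0 0.1;0 0 0 0 0 0 0"
}}

```text
time_s: 18.18
position: [0.6858, -0.1385, 0.1423]
tool_rot: [[-0.353, 0.842, 0.408], [0.919, 0.394, -0.019], [-0.177, 0.368, -0.913]]
ft_force: [0.5, 1.9, -0.3]
grip_width: -0.0001
gripper_force: 1.1
```

```bash
python3 st.py
```

```text
t 18.1833 r 0.06515823482525936 ang 0.7198106011951817 h 0.02389526124682214 yaw th 0.4433232550439632 F tool [1.5812 1.0714 0.4559] |F| 1.963678455742265 q6 -53.01808040898204 axis in tool [-0.0177 -0.0627  0.024 ]
```

Request:
{"api": "servo_tool", "payload": {
  "deltas": "0 -6.3 1.5 0 0 0 0.1;0 -6.3 1.5 0 0 0 0.1;0 -6.3 1.5 0 0 0 0.1;0 -6.3 1.5 0 0 0 0.1;0 -6.3 1.5 0 0 0 0.1;0 -6.3 1.5 0 0 0 0.1;0 -6.3 1.5 0 0 0 0.1;0 -6.3 1.5 0 0 0 0.1"
}}

```text
time_s: 18.85
position: [0.6993, -0.1861, 0.1497]
tool_rot: [[0.356, 0.84, 0.41], [0.924, -0.382, -0.019], [0.141, 0.386, -0.912]]
ft_force: [6.2, 5.0, -0.3]
grip_width: 0.0001
gripper_force: 3.5
```

Request:
{"api": "servo_tool", "payload": {
  "deltas": "0 -6.3 1.5 0 0 0 0.1;0 -6.3 1.5 0 0 0 0.1;0 -6.3 1.5 0 0 0 0.1;0 0 0 0 0 0 0"
}}

```text
time_s: 19.18
position: [0.6944, -0.2064, 0.1481]
tool_rot: [[0.59, 0.696, 0.411], [0.769, -0.639, -0.021], [0.248, 0.328, -0.912]]
ft_force: [6.0, 1.3, 1.7]
grip_width: 0.0002
gripper_force: 2.3
```

```bash
python3 st.py
```

```text
t 19.1833 r 0.06655692926915653 ang -0.3768709933169776 h 0.024534562922387353 yaw th -0.6553801495242131 F tool [4.917  3.9096 0.8536] |F| 6.339649883321877 q6 4.280070445270735 axis in tool [-0.0183 -0.0641  0.0242]
```

Request:
{"api": "servo_tool", "payload": {
  "deltas": "0 -6.3 1.5 0 0 0 0.1;0 -6.3 1.5 0 0 0 0.1;0 -1.5 0 0 0 0 0;0 0 0 0 0 0 0"
}}

```text
time_s: 19.52
position: [0.6877, -0.2186, 0.1456]
tool_rot: [[0.713, 0.568, 0.411], [0.63, -0.776, -0.022], [0.307, 0.275, -0.911]]
ft_force: [5.8, 0.3, 1.0]
grip_width: 0.0
gripper_force: 2.6
```

```bash
python3 st.py
```

```text
t 19.5167 r 0.06638198113538882 ang -0.5894422914486743 h 0.02477628623843125 yaw th -0.8503317679152591 F tool [4.6499 3.3573 1.5238] |F| 5.934186031708112 q6 13.777879315184693 axis in tool [-0.0171 -0.0643  0.0244]
```

Request:
{"api": "servo_tool", "payload": {
  "deltas": "0 -3.2 0.8 0 0 0 0.05;0 -2 0 0 0 0 0.02;0 0 0 0 0 0 0"
}}

```text
time_s: 19.77
position: [0.6846, -0.2224, 0.1444]
tool_rot: [[0.751, 0.516, 0.412], [0.574, -0.818, -0.022], [0.325, 0.253, -0.911]]
ft_force: [6.9, -0.3, 2.3]
grip_width: -0.0001
gripper_force: 2.8
```

```bash
python3 st.py
```

```text
t 19.7667 r 0.0661430884069244 ang -0.6664869091647545 h 0.024900662468590816 yaw th -0.9207808365564936 F tool [5.7527 4.4391 0.8024] |F| 7.310439864179094 q6 17.176467470598368 axis in tool [-0.0167 -0.0642  0.0245]
```

Request:
{"api": "servo_tool", "payload": {
  "deltas": "0 -1.5 0.5 0 0 0 0.02;0 0 0 0 0 0 0"
}}

```text
time_s: 19.93
position: [0.6837, -0.2236, 0.1441]
tool_rot: [[0.761, 0.501, 0.411], [0.558, -0.83, -0.022], [0.33, 0.246, -0.911]]
ft_force: [6.5, -0.1, 1.9]
grip_width: -0.0002
gripper_force: 2.8
```

Request:
{"api": "servo_tool", "payload": {
  "deltas": "0 -1.5 0.5 0 0 0 0.01;0 0 0 0 0 0 0"
}}

```text
time_s: 20.1
position: [0.6828, -0.2245, 0.1437]
tool_rot: [[0.766, 0.494, 0.411], [0.55, -0.835, -0.021], [0.333, 0.243, -0.911]]
ft_force: [5.5, 1.5, 2.1]
grip_width: -0.0004
gripper_force: 3.1
```

```bash
python3 st.py
```

```text
t 20.1 r 0.06611321941268225 ang -0.7087405717345134 h 0.024912099679270057 yaw th -0.950208807587668 F tool [5.7547 2.0116 0.3337] |F| 6.105298560134921 q6 18.480180677029992 axis in tool [-0.0158 -0.0643  0.0245]
```

Request:
{"api": "servo_tool", "payload": {
  "deltas": "0 -1.5 0.3 0 0 0 0.01;0 0 0 0 0 0 0"
}}

```text
time_s: 20.27
position: [0.6827, -0.2247, 0.1437]
tool_rot: [[0.77, 0.486, 0.413], [0.542, -0.84, -0.02], [0.337, 0.239, -0.91]]
ft_force: [11.4, 4.2, 2.3]
grip_width: -0.0
gripper_force: 5.9
```

Request:
{"api": "servo_tool", "payload": {
  "deltas": "0 -1.5 0.3 0 0 0 0.01;0 0 0 0 0 0 0"
}}

```text
time_s: 20.43
position: [0.6825, -0.225, 0.1437]
tool_rot: [[0.774, 0.478, 0.415], [0.533, -0.846, -0.019], [0.342, 0.236, -0.91]]
ft_force: [16.0, 8.8, 1.8]
grip_width: -0.0001
gripper_force: 8.6
```

```bash
python3 st.py
```

```text
t 20.4333 r 0.06623317491780056 ang -0.7178158436133798 h 0.02504422030474554 yaw th -0.9700501762643199 F tool [17.6803  0.6129  4.8598] |F| 18.346311753293577 q6 19.23988515514618 axis in tool [-0.0167 -0.0643  0.0245]
```

Against the stop at 17.7 N. Hold it there.

Request:
{"api": "servo_tool", "payload": {
  "deltas": "0 0 0 0 0 0 0;0 0 0 0 0 0 0;0 0 0 0 0 0 0;0 0 0 0 0 0 0"
}}

```text
time_s: 20.77
position: [0.6825, -0.225, 0.1437]
tool_rot: [[0.774, 0.479, 0.415], [0.534, -0.845, -0.02], [0.341, 0.237, -0.91]]
ft_force: [16.1, 7.8, 1.6]
grip_width: 0.0002
gripper_force: 8.5
```

Request:
{"api": "servo_tool", "payload": {
  "deltas": "0 0 0 0 0 0 0;0 0 0 0 0 0 0;0 0 0 0 0 0 0;0 0 0 0 0 0 0;0 0 0 0 0 0 0;0 0 0 0 0 0 0"
}}

```text
time_s: 21.27
position: [0.6825, -0.225, 0.1438]
tool_rot: [[0.774, 0.479, 0.415], [0.534, -0.845, -0.02], [0.341, 0.237, -0.91]]
ft_force: [16.1, 8.2, 1.9]
grip_width: -0.0006
gripper_force: 8.5
```

Request:
{"api": "servo_tool", "payload": {
  "deltas": "0 0 0 0 0 0 0;0 0 0 0 0 0 0;0 0 0 0 0 0 0;0 0 0 0 0 0 0;0 0 0 0 0 0 0;0 0 0 0 0 0 0"
}}

```text
time_s: 21.77
position: [0.6825, -0.225, 0.1437]
tool_rot: [[0.774, 0.479, 0.415], [0.534, -0.845, -0.02], [0.341, 0.237, -0.91]]
ft_force: [15.3, 7.8, 2.2]
grip_width: 0.0003
gripper_force: 8.5
```

```bash
python3 st.py
```

```text
t 21.7667 r 0.06619866574595637 ang -0.7178441070040451 h 0.025054491785234716 yaw th -0.9692050047645955 F tool [16.7312  1.3043  4.1627] |F| 17.290507794654765 q6 19.21756017485601 axis in tool [-0.0166 -0.0643  0.0245]
```

Request:
{"api": "servo_tool", "payload": {
  "deltas": "0 5 -1 0 0 0 0;0 6.1 -2 0 0 0 -0.1;0 6.1 -2 0 0 0 -0.1;0 6.1 -2 0 0 0 -0.1;0 6.1 -2 0 0 0 -0.1;0 6.1 -2 0 0 0 -0.1;0 6.1 -2 0 0 0 -0.1;0 6.1 -2 0 0 0 -0.1"
}}

```text
time_s: 22.43
position: [0.6985, -0.1816, 0.1489]
tool_rot: [[0.28, 0.87, 0.407], [0.954, -0.298, -0.02], [0.104, 0.394, -0.913]]
ft_force: [-0.1, 0.2, 0.3]
grip_width: -0.0004
gripper_force: 0.5
```

Request:
{"api": "servo_tool", "payload": {
  "deltas": "0 6.1 -2 0 0 0 -0.1;0 6.1 -2 0 0 0 -0.1;0 6.1 -2 0 0 0 -0.1;0 6.1 -2 0 0 0 -0.1;0 6.1 -2 0 0 0 -0.1;0 6.1 -2 0 0 0 -0.1;0 6.1 -2 0 0 0 -0.1;0 6.1 -2 0 0 0 -0.1"
}}

```text
time_s: 23.1
position: [0.6828, -0.135, 0.141]
tool_rot: [[-0.428, 0.807, 0.407], [0.879, 0.477, -0.02], [-0.21, 0.349, -0.913]]
ft_force: [0.9, -0.6, 0.6]
grip_width: -0.0002
gripper_force: 0.0
```

```bash
python3 st.py
```

```text
t 23.1 r 0.06502623969805588 ang 0.7930179102164303 h 0.02392423053669646 yaw th 0.5354021021060431 F tool [-1.0495  0.6215 -0.2019] |F| 1.2362914357532584 q6 -58.091152388951116 axis in tool [-0.0165 -0.0628  0.0241]
```

Request:
{"api": "servo_tool", "payload": {
  "deltas": "0 6.1 -2 0 0 0 -0.1;0 6.1 -2 0 0 0 -0.1;0 6.1 -2 0 0 0 -0.1;0 6.1 -2 0 0 0 -0.1;0 10 0 0 0 0 0;0 10 0 0 0 0 0;0 0 0 -25 0 0 0;0 0 0 -40 0 0 0"
}}

```text
time_s: 23.77
position: [0.6221, -0.106, 0.1818]
tool_rot: [[-0.708, 0.581, 0.401], [0.628, 0.778, -0.017], [-0.322, 0.24, -0.916]]
ft_force: [0.5, -0.5, -0.4]
grip_width: -0.0001
gripper_force: 0.0
```

Request:
{"api": "servo_tool", "payload": {
  "deltas": "0 0 0 -40 0 0 0;0 0 0 -40 0 0 0;0 0 -20 -35 0 0 0;0 0 -35 -20 0 0 0;0 0 -35 0 0 0 0;0 0 -35 0 0 0 0;0 0 -35 0 0 0 0;0 0 0 0 0 0 0"
}}

```text
time_s: 24.43
position: [0.4725, -0.2319, 0.268]
tool_rot: [[-0.703, 0.585, 0.405], [0.632, 0.775, -0.022], [-0.327, 0.24, -0.914]]
ft_force: [0.5, -0.2, -0.2]
grip_width: -0.0003
gripper_force: 0.0
```

```bash
python3 lamp.py; python3 timer.py; python3 -c "
from h import *
p=env.get_image('top');q=env.get_image('side')
for c in (p,q):
  print([(n,[(np.round(r['uv']),round(r['conf'],2)) for r in env.spot_point(n,c)[:2]]) for n in ('lever_tip','lever_axis')])
b=cv2.resize(cv2.cvtColor(q['img'][130:360,190:420],4),(400,400));a=cv2.resize(cv2.cvtColor(p['img'][110:310,200:440],4),(400,400))
cv2.imwrite('pics/f1.png',np.hstack([a,b]))"
```

```text
D [(0.45194628834724426, 0.18929080665111542), (0.4527081549167633, 0.191152885556221)]
nH 312 foot (array([0.656, 0.213]), np.int64(1), 2077) C [0.6554 0.214 ] boom heading deg 185.8996066330822 tilt 0.2574164728254425 cost 5.720399238381465
pivot [0.5062 0.1986 0.213 ] axis [0.2532 0.0262 0.9671] handle ball [0.5264 0.2007 0.2904] dish [0.4525 0.1905] beam hit [0.4535 0.1932 0.012 ] miss mm [1.0231 2.667 ]
target heading 186.61441046072812 tilt 0.26349101588042934
top 290 h pct [0.0364 0.0432 0.0468] hubtop 0.00679086691054079 0.002042544774400393 far 0.08176549247943561 ang 0.8925720458569167
disc [0.0042 0.0009] 217 238
lever median line pt [0.0411 0.0513] end [0.0515 0.0635]
side 406 h pct [0.0119 0.0398 0.0471] hubtop 0.0031871315622720373 0.0035265281256626323 far 0.1033705331485025 ang 0.993356263174366
disc [0.0002 0.0012] 171 199
lever median line pt [0.0385 0.0566] end [0.0745 0.0717]
[ 0.6146 -0.1048  0.1932] [[-0.7177  0.5647  0.4074]
 [ 0.6123  0.7905 -0.0171]
 [-0.3317  0.2372 -0.9131]]
t 24.9333 pos [ 0.4759 -0.2277  0.2697] d_tool mm [  4.6 157.5 123.9] rotvec [-0.002  0.002 -0.021]
[ -46.7207    9.1676   89.643    18.2768   64.538  -102.9906]
[('lever_tip', [(array([350., 158.]), 0.85), (array([368., 184.]), 0.36)]), ('lever_axis', [(array([375., 179.]), 0.77)])]
[('lever_tip', [(array([315., 181.]), 0.7), (array([439., 187.]), 0.37)]), ('lever_axis', [(array([341., 182.]), 0.91), (array([316., 181.]), 0.34)])]
```

View pics/f1.png

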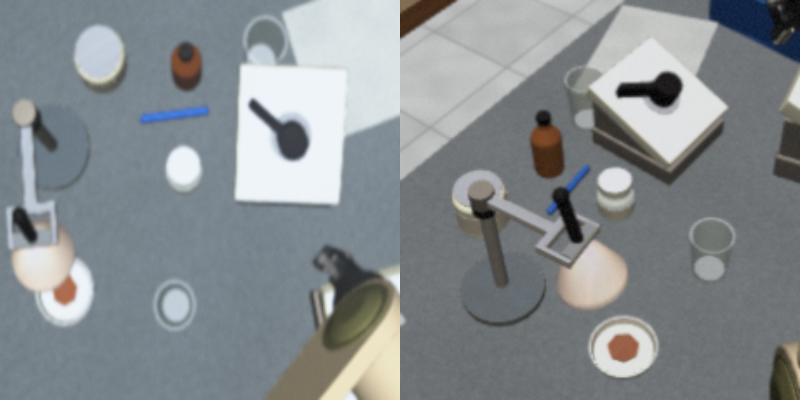

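The final view shows the lever back at rest (tip at about (350,158) in the full top image, as before). The lamp head points at the dish with an estimated 3 mm miss, and the bystanders have not moved.

```bash
python3 -c "
from rig import env
print(env.close_job())"
```

```text
the job is handed in; nothing more can be done
None
```

The job is handed in: the lamp is aimed at the dish middle, about 3 mm off by my measurement. I then pushed the lever to its stop, held it at about 17.5 N for 1.3 s, and let it return to rest. The dish and bystanders look unmoved in the final pictures.

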